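# Key the drill chuck onto the bit sharpener and hold it home

### The job

The drill bit in the knurled chuck is to be sharpened. Lift the loose dust cap off the sharpener's port by its knob and stand it upright on the bench, knob up; then put the chuck over the port, turn it until the slots hidden inside its rim drop over the port's cross pin, push it fully home against the spring and finish while still holding it pushed home. Leave the other things on the bench where they lie.

Things in the scene. Friction and masses are not known exactly. Their poses are not given: they have to be found in the camera images.
- sharpener: grey bench drill-bit sharpener, fixed, 136 (x) x 216 (y) mm; origin mid-underside on the bench, z up, front (rocker switch, plate) to its -x. Deck 75 mm up. The port, an upright steel spigot on an 82 mm ring, is on the deck 45 mm to +y of the origin; a low motor hump, top 86 mm up, on the -y half comes no nearer the port's axis than 80 mm.
- port_top (a point): centre of the spigot's top end, 115 mm above the bench, axes as the sharpener's. Spigot 30 mm across, 36 mm high, its top 5 mm tapered to 24 mm across; it stands on the ring's top, 36 mm below this point, where the dust cap rests too.
- pin (a point): where the cross pin crosses the port's axis, 22 mm below port_top, axes as the sharpener's (NOT the pin's). The level 6 mm pin stands out of the spigot on both sides to 20.5 mm from the axis. Its bearing varies with the point angle set: seen from above it lies anticlockwise of the chuck's slots as they stand at the start, by 0.25 to 1.6 rad.
- dust_cap: loose black dust cap standing over the port on its ring: a cup upside down, 64 mm across, 44 mm high, with a knob on top; 70 g. Origin at the middle of its lower edge, z up to the knob.
- cap_knob (a point): centre of the cap's knob where it is gripped, 65 mm above the cap's lower edge; the knob is a straight 22 mm round from 52 to 74 mm above the lower edge, on a thinner neck.
- chuck: loose knurled steel chuck, 0.25 kg, standing on its rim on the bench; origin mid-rim, z up. Darker hollow skirt, 48 mm across, up to 33 mm; knurled grip, 50 mm across, 33 to 61 mm; then a taper and the bit's 6 mm shank up to 82 mm. Bore 33 mm deep, 1.2 mm play all round the spigot. Two slots inside the rim at its +y and -y, 10 mm wide, 16 mm high, unseen from outside; either takes either pin end.
- chuck_grip (a point): centre of the knurled grip, on the chuck's axis 47 mm above its rim. Rim heights below port_top: 19 mm resting on the pin, slots unaligned; slots within about 0.1 rad of the pin it drops 8 mm to the sprung seat, 27 mm; pushed 6 mm further the bore bottoms on the spigot, 33 mm: fully home.
- seat (a joint): how far the sprung aluminium seat round the spigot, under the pin, is pressed down, m: 0 when free, 0.006 with the chuck fully home. The spring pushes back with 4 N at first, 10 N at home, and lifts the chuck again if it is let go.
- tape_measure: tape measure lying on the bench, 70 x 108 x 35 mm, leave alone; about midway between it and the sharpener's near end the bench is clear for some 100 mm round
- drill_bit: 6 mm drill bit lying on the bench, 100 mm long, leave alone
- pliers: combination pliers lying on the bench, 180 x 56 x 12 mm, leave alone
- brush: flat bench brush lying on the bench, 240 x 45 x 18 mm, leave alone
Things that resemble listed ones, but are neither listed nor needed, are in the scene too. Leave any red or turquoise look-alike of the chuck alone.

How it is judged:
By the outcome, as a careful person would: the job done as asked, in the order asked, and still so for the second after the job is handed in, while the arm keeps its last pose, push and grip.
It also fails if it takes over 66 s, if anything falls off the work surface, if the arm or the gripper's body presses on something with over 40 N, if the wrist force passes 120 N, or if a joint passes its speed limit or range.

### The arm

A 7-joint arm with a two-finger parallel gripper is mounted at the origin on the work surface; the furniture and walls round the work are solid. World frame = base frame: x ahead of the robot, y to its left, z up, the work surface at z = 0. Lengths are in m, angles in rad, forces in N, time in s.
With the tool pointing down it reaches from about 0.4 to 0.85 m from the base axis. Payload 10.4 kg.
Tool frame: the origin (TCP) lies at the very end of the fingers, on their centre line; the grasp point (between the pads) lies 19 mm behind it (manip.tcp_to_grasp is the z of the grasp point in the tool frame, in m); z points along the fingers, x is the direction in which the jaws open and shut, and the axes are right-handed (so a half turn about z gives the same grasp; the last joint's range is limited). The gripper opens to 85 mm and grips with 20 to 120 N. Pads are 22 mm wide; open, the fingers measure 114 mm over their backs; the gripper's body (76 mm by 85 mm) begins 54 mm behind the grasp point. The pads swing forward as they close: fully open they stand 13 mm farther back than shut.
Start: joints at [1.301, 0.332, -0.065, 1.46, 0.022, 1.35, -0.088], TCP at [0.153, -0.606, 0.231] pointing down, gripper open.
Joint ranges: [-2.6, 2.6], [-0.5, 2.12], [-1.47, 1.34], [0.16, 2.42], [-1.27, 4.41], [0.06, 2.06], [-2.6, 2.6]. Speed limits (rad/s): [2.22, 2.22, 2.79, 2.79, 3.14, 3.14, 3.14].

### API

Orientations are given as a unit quaternion [x, y, z, w].
In Python, from workcell import manip gives the robot as it stands.
- The arm moves only by the tool servo_tool, never from a script. Its argument "moves" is a list of rows, each an object with "travel": the shift along the tool's x, y, z in mm, a list of three; "dr": the turn, a rotation vector about the tool's x, y, z in degrees, a list of three. A call has 1 to 12 rows; each row shifts and turns the commanded pose from where the row before left it, along the tool's axes as they then stand; what a row does not reach is not made up. A row lasts 1/8 s, in which the tool goes at most 62.5 mm and 10.7 degrees, less where a joint would pass 70% of its speed; a pose out of reach is approached as far as the arm can. A call is refused whole if a number of a shift passes 62.5 or a number of a turn 10.7, either way. A call with a gripper value outside its range is refused whole. "claw" is the closure, from 0 (fully open) to 1 (shut), set as the call begins (left out, the last holds). The fingers move at their own pace and stop on an object; "squeeze" is the grip in N (left out, the last holds). Time passes only in rows, so rows that do not move let the fingers close. It gives the time, the measured TCP pose, the force and the opening at its end, in the units of the state.
- manip.get_obs(): the state, without advancing time (a new reading comes with each control period).
- manip.camera(name): name is "side" or "top"; returns the picture (400x640x3 uint8, blue, green, red); there is no depth.
- manip.calibration(name): a dict with "intrinsics" (3x3 intrinsics, pixels), "distortion" ([k1, k2, p1, p2, k3] as OpenCV has them; the pictures are not rectified), "view" (4x4, takes a point from world to camera coordinates). Camera axes: x right, y down, z forward; pixel columns grow to the right and rows downward; lengths in m; the calibration is good to about 2 mm. A picture is of the moment at which its call begins. calibration takes no time and is no camera call.
- manip.hand_in(): hands the job in, once; it reports no verdict.
The state is a dict: "clock": time; "joint_pos": joint angles; "joint_velocities": joint speeds; "tau": joint torques, N m; "position": TCP position; "ee_rot": TCP orientation; "ft_force": force on the tool from outside, world axes, zero at the start; "torque": the same for the moment, N m; "grip_width": opening from 0.0 (shut) to 1.0 (fully open).
Only numpy, scipy, OpenCV 4.12 (cv2) and the standard library are available. Lean on these libraries where they do the work, as an engineer would, in place of code of your own. Each camera call takes 0.05 s, during which the arm holds its last target. There are 200 camera calls.

## Working session

There is one attempt and no reset: what is moved stays moved. The work goes in short steps, Python scripts to look and compute and a tool call to move; the robot and the scene stay as the last step left them, time stands still between calls to the robot, and variables do not carry over. Pictures are saved under pics/ and viewed, on a budget of 10 in all, crops included, one or two more only if the job needs it, and the job is handed in when it is done.

Besides the shell and the picture viewer there is one more tool, called after "Emit:" by a JSON object that holds its "method" and its "body". servo_tool: Moves the arm, as the interface text tells. Its arguments: {"type":"object","properties":{"moves":{"type":"array","items":{"type":"object","properties":{"travel":{"type":"array","items":{"type":"number"}},"dr":{"type":"array","items":{"type":"number"}}}}},"claw":{"type":"number"},"squeeze":{"type":"number"}},"required":["moves"]}

```bash
ls; mkdir -p pics; python3 - <<'E'
from workcell import manip
import cv2,numpy as np
for n in("side","top"):
    cv2.imwrite(f"pics/{n}0.png",manip.camera(n)); c=manip.calibration(n); print(n,{k:np.round(v,4).tolist() for k,v in c.items()})
print(manip.get_obs(),manip.tcp_to_grasp)
E
```

```text
pics
side {'intrinsics': [[431.0552, 0.0, 322.4041], [0.0, 431.0552, 196.21], [0.0, 0.0, 1.0]], 'distortion': [-0.0818, 0.0, 0.0, 0.0, 0.0], 'view': [[0.9287, -0.3706, -0.0132, -0.3478], [-0.2377, -0.5677, -0.7882, 0.181], [0.2846, 0.7352, -0.6153, 1.3327], [0.0, 0.0, 0.0, 1.0]]}
top {'intrinsics': [[501.1862, 0.0, 317.8799], [0.0, 501.1862, 203.5801], [0.0, 0.0, 1.0]], 'distortion': [-0.0515, 0.0, 0.0, 0.0, 0.0], 'view': [[0.0002, -1.0, 0.0019, -0.0042], [-0.9982, -0.0003, -0.0597, 0.3518], [0.0597, -0.0019, -0.9982, 1.4403], [0.0, 0.0, 0.0, 1.0]]}
{'clock': 0.1, 'joint_pos': array([ 1.30136529,  0.33280406, -0.06469142,  1.46083839,  0.02161416,
        1.34983949, -0.08854014]), 'joint_velocities': array([-4.81131036e-04, -1.04632280e-03,  7.67008768e-05, -1.98320861e-03,
       -1.59471560e-03,  9.12077618e-06, -2.02361829e-03]), 'tau': array([ 1.13918402e-03, -6.26746345e+01,  4.90437343e-02, -3.92436576e+01,
        1.62990333e-02,  6.97316282e-03, -8.68074790e-05]), 'position': array([ 0.15262248, -0.60576263,  0.23060737]), 'ee_rot': array([ 7.88766852e-01, -6.14692197e-01, -4.90663212e-04, -3.39648830e-04]), 'ft_force': array([ 0.19731319, -0.57232759,  0.18274575]), 'torque': array([-0.00272299,  0.02757176, -0.02627923]), 'grip_width': 0.9995925801068443} -0.0187
```

View pics/side0.png

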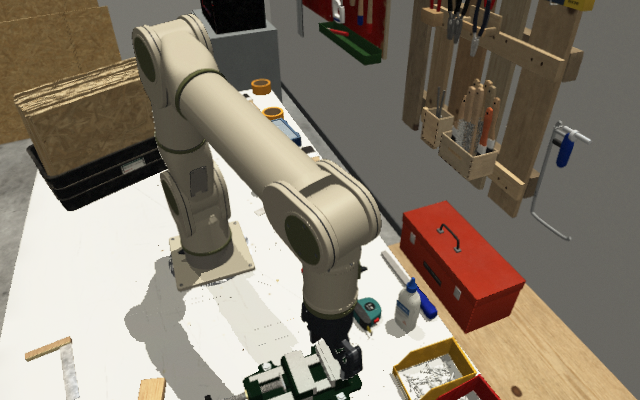

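View pics/top0.png

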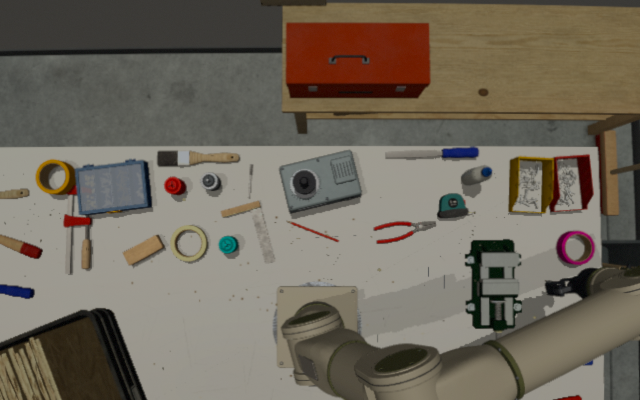

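Top picture: the sharpener is at (320,183), with the cap at (304,184). Chuck candidates are grey (211,182), red (175,186) and turquoise (228,244); I pick the grey steel one. The tape is at (452,206) and the pliers at (405,232). I'll check this in a close crop.

```bash
python3 - <<'E'
import cv2,numpy as np
t=cv2.imread("pics/top0.png")
a=cv2.resize(t[135:225,160:240],None,fx=5,fy=5,interpolation=cv2.INTER_CUBIC)
b=cv2.resize(t[135:225,270:370],None,fx=4,fy=5,interpolation=cv2.INTER_CUBIC)
cv2.imwrite("pics/c0.png",np.hstack([a,b]))
E
```

```text
(no output)
```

View pics/c0.png

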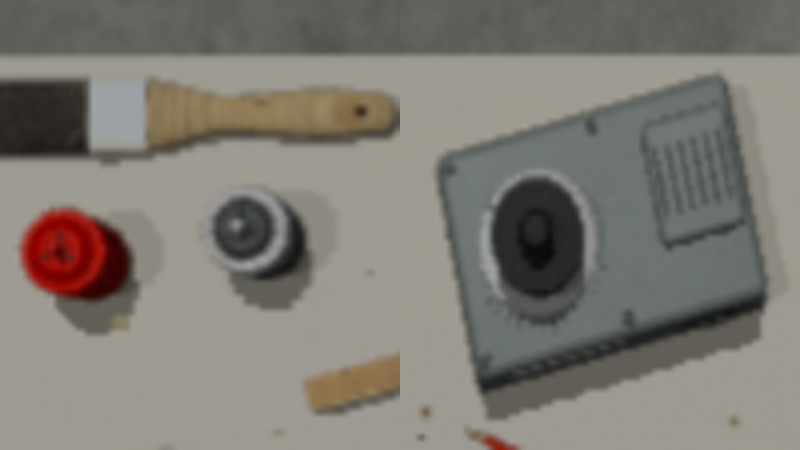

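The crop shows the plain steel chuck, with its grip-top ring centred at about px (209.6,181) and its shank tip at (207.6,180.2). The cap's knob is at (304.5,180.6) and the deck corners are visible.

```bash
cat > h.py <<'E'
import cv2,numpy as np
from workcell import manip
def ray(n,px):
    c=manip.calibration(n); V=np.array(c["view"]); R,t=V[:3,:3],V[:3,3]
    p=cv2.undistortPoints(np.array([[px]],float),np.array(c["intrinsics"]),np.array(c["distortion"]))[0,0]
    return -R.T@t, R.T@np.array([p[0],p[1],1])
def onz(n,px,z):
    o,d=ray(n,px); return o+d*(z-o[2])/d[2]
def proj(n,P):
    c=manip.calibration(n); V=np.array(c["view"]);
    return cv2.projectPoints(np.array([P],float),cv2.Rodrigues(V[:3,:3])[0],V[:3,3],np.array(c["intrinsics"]),np.array(c["distortion"]))[0][0,0]
E
python3 - <<'E'
from h import *
t=cv2.imread("pics/top0.png"); np.set_printoptions(precision=4,suppress=True)
g=cv2.cvtColor(t,cv2.COLOR_BGR2HSV)
def circ(m,x0,y0,x1,y1):
    k=np.zeros_like(m); k[y0:y1,x0:x1]=m[y0:y1,x0:x1]
    c=max(cv2.findContours(k,cv2.RETR_EXTERNAL,cv2.CHAIN_APPROX_NONE)[0],key=cv2.contourArea); return c
v=g[...,2]
# knob, cap by hand; dark cap blob
c=circ(((v<55)*255).astype(np.uint8),280,160,330,215); print("cap blob",cv2.boundingRect(c),cv2.minEnclosingCircle(c))
c=circ(((v>190)*255).astype(np.uint8),196,165,228,200); print("chuck bright",cv2.boundingRect(c),cv2.minEnclosingCircle(c))
px=lambda a,b:(270+(a-400)/4+ -0.4,135+b/5-.4)
C=[px(440,160),px(722,75),px(765,295),px(485,380)]
W=np.array([onz("top",p,.075) for p in C]);print(W)
cen=W.mean(0); ydir=(W[0]-W[1]+W[3]-W[2])[:2]; ydir/=np.linalg.norm(ydir)
xdir=(W[0]-W[3]+W[1]-W[2])[:2]
print("dims",np.linalg.norm(W[0]-W[1]),np.linalg.norm(W[0]-W[3]),"yaw",np.degrees(np.arctan2(-ydir[0],ydir[1])),np.degrees(np.arctan2(xdir[1],xdir[0])))
print("port by deck",cen[:2]+.045*ydir)
print("knob top",onz("top",px(538,222),.153),"captop",onz("top",px(538,235),.123))
print("chuck ring",onz("top",(209.2,180.6),.061),"tip",onz("top",px(638,226)if 0 else (160+238/5-.4,135+226/5-.4),.082))
print("tape",onz("top",(452,206),.035),"between",onz("top",(400,195),0),"pliers",onz("top",(405,222),0), "sh near",W[1:3])
print(manip.get_obs()["position"])
E
```

```text
cap blob (294, 171, 21, 24) ((304.5, 182.5), 11.597513198852539)Traceback (most recent call last):
  File "<stdin>", line 10, in <module>
  File "<stdin>", line 6, in circ
ValueError: max() iterable argument is empty
```

```bash
python3 - <<'E'
from h import *
np.set_printoptions(precision=4,suppress=True)
px=lambda a,b:(270+(a-400)/4-.4,135+b/5-.4)
C=[px(440,160),px(722,75),px(765,295),px(485,380)]
W=np.array([onz("top",p,.075) for p in C]);print(W)
cen=W.mean(0); ydir=(W[0]-W[1]+W[3]-W[2])[:2]; ydir/=np.linalg.norm(ydir)
xdir=(W[0]-W[3]+W[1]-W[2])[:2]
print("dims",np.linalg.norm(W[0]-W[1]),np.linalg.norm(W[0]-W[3]),"yaw",np.degrees(np.arctan2(-ydir[0],ydir[1])),np.degrees(np.arctan2(xdir[1],xdir[0])))
print("port by deck",cen[:2]+.045*ydir)
print("knob top",onz("top",px(538,222),.153),"captop",onz("top",px(538,235),.123),"capblob",onz("top",(304.5,182.5),.123))
print("chuck ring",onz("top",(209.2,180.6),.061),"tip",onz("top",(207.2,179.8),.082))
print("tape",onz("top",(452,206),.035),"between",onz("top",(402,190),0),"pliers",onz("top",(405,222),0),"knife",onz("top",(400,156),0))
print("red",onz("top",(173,184),.06))
E
```

```text
[[ 0.4508  0.1024  0.075 ]
 [ 0.4986 -0.0937  0.075 ]
 [ 0.3756 -0.123   0.075 ]
 [ 0.3284  0.0707  0.075 ]]
dims 0.20189944713928792 0.1264335056571008 yaw 13.689868642003423 13.966142303657977
port by deck [0.4027 0.0328]
knob top [0.4077 0.0323 0.153 ] captop [0.404 0.033 0.123] capblob [0.4016 0.0319 0.123 ]
chuck ring [0.4133 0.3011 0.061 ] tip [0.4133 0.3022 0.082 ]
tape [ 0.3435 -0.3873  0.035 ] between [ 0.3923 -0.2502  0.    ] pliers [ 0.2987 -0.2581  0.    ] knife [ 0.4925 -0.2454  0.    ]
red [0.4039 0.4036 0.06  ]
```

```bash
cat >> h.py <<'E'
from scipy.spatial.transform import Rotation as Ro
import json
def rows(wps,step=45,ang=9):
    "wps: (x,y,z,yaw deg), tool down; prints rows in tool axes"
    o=manip.get_obs(); p=np.array(o["position"]); R=Ro.from_quat(o["ee_rot"]); out=[]
    for x,y,z,a in wps:
        G=np.array([x,y,z]); a=np.radians(a)
        D=Ro.from_matrix(np.array([[np.cos(a),np.sin(a),0],[np.sin(a),-np.cos(a),0],[0,0,-1]]))
        rv=(R.inv()*D).as_rotvec(); n=max(1,int(np.ceil(max(np.linalg.norm(G-p)*1e3/step,np.degrees(np.linalg.norm(rv))/ang))))
        p0=p
        for i in range(n):
            q=p0+(G-p0)*(i+1)/n
            out.append({"travel":np.round(R.inv().apply(q-p)*1e3,1).tolist(),"dr":np.round(np.degrees(rv/n),1).tolist()})
            R=R*Ro.from_rotvec(rv/n); p=q
    print(len(out)); print(json.dumps(out))
E
python3 -c "
from h import *
rows([(.35,-.42,.235,-50),(.43,-.16,.235,-10),(.4035,.033,.215,0)])"
```

```text
19
[{"travel": [-18.8, -33.8, -0.6], "dr": [-0.0, 0.0, -3.7]}, {"travel": [-16.6, -35.0, -0.6], "dr": [-0.0, 0.0, -3.7]}, {"travel": [-14.3, -36.0, -0.6], "dr": [-0.0, 0.0, -3.7]}, {"travel": [-12.0, -36.8, -0.6], "dr": [-0.0, 0.0, -3.7]}, {"travel": [-9.6, -37.5, -0.6], "dr": [-0.0, 0.0, -3.7]}, {"travel": [-7.2, -38.1, -0.6], "dr": [-0.0, 0.0, -3.7]}, {"travel": [-4.7, -38.4, -0.6], "dr": [-0.0, 0.0, -3.7]}, {"travel": [-21.1, -32.6, -0.0], "dr": [0.0, 0.0, -5.7]}, {"travel": [-17.8, -34.6, -0.0], "dr": [0.0, 0.0, -5.7]}, {"travel": [-14.2, -36.2, -0.0], "dr": [0.0, 0.0, -5.7]}, {"travel": [-10.6, -37.4, -0.0], "dr": [0.0, 0.0, -5.7]}, {"travel": [-6.8, -38.3, -0.0], "dr": [0.0, 0.0, -5.7]}, {"travel": [-2.9, -38.8, -0.0], "dr": [0.0, 0.0, -5.7]}, {"travel": [0.9, -38.8, -0.0], "dr": [0.0, 0.0, -5.7]}, {"travel": [-11.9, -37.1, 4.0], "dr": [0.0, -0.0, -2.0]}, {"travel": [-10.6, -37.5, 4.0], "dr": [0.0, -0.0, -2.0]}, {"travel": [-9.3, -37.8, 4.0], "dr": [0.0, -0.0, -2.0]}, {"travel": [-8.0, -38.1, 4.0], "dr": [0.0, -0.0, -2.0]}, {"travel": [-6.6, -38.4, 4.0], "dr": [0.0, -0.0, -2.0]}]
```

Emit:
{"method": "servo_tool", "body": {"moves": [{"travel": [-19,-34,0],"dr": [0,0,-3.7]},{"travel": [-17,-35,0],"dr": [0,0,-3.7]},{"travel": [-14,-36,0],"dr": [0,0,-3.7]},{"travel": [-12,-37,0],"dr": [0,0,-3.7]},{"travel": [-10,-37,0],"dr": [0,0,-3.7]},{"travel": [-7,-38,0],"dr": [0,0,-3.7]},{"travel": [-5,-38,0],"dr": [0,0,-3.7]},{"travel": [-21,-33,0],"dr": [0,0,-5.7]},{"travel": [-18,-35,0],"dr": [0,0,-5.7]},{"travel": [-14,-36,0],"dr": [0,0,-5.7]},{"travel": [-11,-37,0],"dr": [0,0,-5.7]},{"travel": [-7,-38,0],"dr": [0,0,-5.7]}], "claw": 0, "squeeze": 40}}

```text
clock: 1.6
position: [0.4066, -0.2317, 0.2314]
ee_rot: [0.983, -0.183, 0.0, 0.0]
ft_force: [-0.0, -0.2, 0.6]
grip_width: 0.998
```

```bash
python3 -c "
from h import *
print(manip.get_obs()['position'],manip.get_obs()['joint_pos'])
rows([(.43,-.16,.23,-10),(.4035,.033,.21,0)])"
```

```text
[ 0.40659638 -0.23173735  0.23141569] [ 0.89371904  0.00944947 -0.47141224  1.83543284  0.00472885  1.29740401
  0.05270718]
7
[{"travel": [-2.0, -37.7, 0.7], "dr": [0.0, -0.0, -5.6]}, {"travel": [1.7, -37.7, 0.7], "dr": [0.0, -0.0, -5.6]}, {"travel": [-11.9, -37.1, 4.0], "dr": [-0.0, 0.0, -2.0]}, {"travel": [-10.6, -37.5, 4.0], "dr": [-0.0, 0.0, -2.0]}, {"travel": [-9.3, -37.8, 4.0], "dr": [-0.0, 0.0, -2.0]}, {"travel": [-8.0, -38.1, 4.0], "dr": [-0.0, 0.0, -2.0]}, {"travel": [-6.6, -38.4, 4.0], "dr": [-0.0, 0.0, -2.0]}]
```

Emit:
{"method": "servo_tool", "body": {"moves": [{"travel": [-2,-38,0],"dr": [0,0,-5.6]},{"travel": [2,-38,0],"dr": [0,0,-5.6]},{"travel": [-12,-37,4],"dr": [0,0,-2]},{"travel": [-11,-37,4],"dr": [0,0,-2]},{"travel": [-9,-38,4],"dr": [0,0,-2]},{"travel": [-8,-38,4],"dr": [0,0,-2]},{"travel": [-7,-38,4],"dr": [0,0,-2]},{"travel": [0,0,0]},{"travel": [0,0,0]}]}}

```text
$.moves[7]: bad value
```

```bash
python3 - <<'E'
from h import *
o=manip.get_obs();print(o['position'],o['joint_pos'])
a=manip.camera("top");b=manip.camera("side")
cv2.imwrite("pics/m1.png",np.hstack([cv2.resize(a[110:310,220:420],(400,400)),cv2.resize(b[100:400,160:460],(400,400))]))
print("port top/knob in side",proj("side",(.4035,.033,.153)),proj("side",(.4035,.033,.079)))
rows([(.4035,.033,.127,0)],25)
E
```

```text
[ 0.40659638 -0.23173735  0.23141569] [ 0.89371904  0.00944947 -0.47141224  1.83543284  0.00472885  1.29740401
  0.05270718]
port top/knob in side [326.3720979  179.24411053] [326.54043683 197.45128424]
12
[{"travel": [-8.1, -20.3, 8.7], "dr": [-0.0, -0.0, -1.7]}, {"travel": [-7.5, -20.5, 8.7], "dr": [-0.0, -0.0, -1.7]}, {"travel": [-6.9, -20.7, 8.7], "dr": [-0.0, -0.0, -1.7]}, {"travel": [-6.2, -20.9, 8.7], "dr": [-0.0, -0.0, -1.7]}, {"travel": [-5.6, -21.1, 8.7], "dr": [-0.0, -0.0, -1.7]}, {"travel": [-5.0, -21.3, 8.7], "dr": [-0.0, -0.0, -1.7]}, {"travel": [-4.3, -21.4, 8.7], "dr": [-0.0, -0.0, -1.7]}, {"travel": [-3.7, -21.5, 8.7], "dr": [-0.0, -0.0, -1.7]}, {"travel": [-3.0, -21.6, 8.7], "dr": [-0.0, -0.0, -1.7]}, {"travel": [-2.3, -21.7, 8.7], "dr": [-0.0, -0.0, -1.7]}, {"travel": [-1.7, -21.8, 8.7], "dr": [-0.0, -0.0, -1.7]}, {"travel": [-1.0, -21.8, 8.7], "dr": [-0.0, -0.0, -1.7]}]
```

View pics/m1.png

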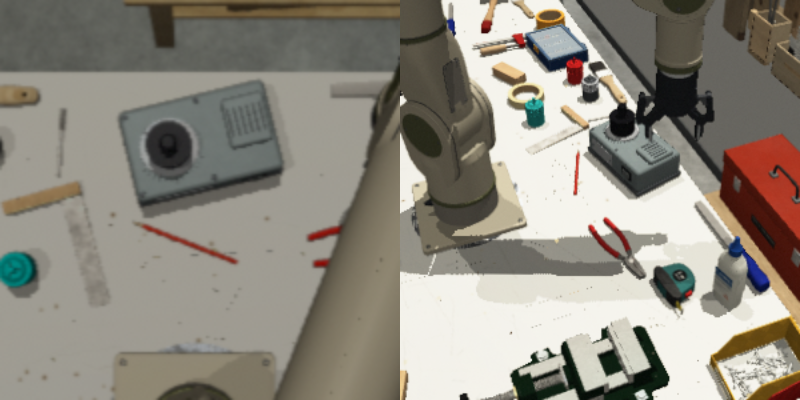

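The arm hadn't moved, because a row lacked "dr". The side view is now clear: the knob top is at about (326.5,180), where the projection predicts (326.4,179.2), so the cap position is confirmed. The chuck shows at about (303,165).

Emit:
{"method": "servo_tool", "body": {"moves": [{"travel": [-2,-38,0],"dr": [0,0,-5.6]},{"travel": [2,-38,0],"dr": [0,0,-5.6]},{"travel": [-12,-37,4],"dr": [0,0,-2]},{"travel": [-11,-37,4],"dr": [0,0,-2]},{"travel": [-9,-38,4],"dr": [0,0,-2]},{"travel": [-8,-38,4],"dr": [0,0,-2]},{"travel": [-7,-38,4],"dr": [0,0,-2]},{"travel": [0,0,0],"dr": [0,0,0]},{"travel": [0,0,0],"dr": [0,0,0]}]}}

```text
clock: 2.82
position: [0.4039, 0.03, 0.2113]
ee_rot: [1.0, -0.002, 0.0, 0.0]
ft_force: [0.5, -0.3, 0.1]
grip_width: 0.997
```

```bash
python3 - <<'E'
from h import *
o=manip.get_obs();print(o['position'],o['joint_pos'])
for z in(.0,.047,.082): print("chuck in side",proj("side",(.4133,.3015,z)))
b=manip.camera("side"); a=manip.camera("top")
cv2.imwrite("pics/m2.png",np.hstack([cv2.resize(b[130:230,270:370],(400,400),interpolation=cv2.INTER_CUBIC),cv2.resize(a[130:230,255:355],(400,400))]))
rows([(.4035,.033,.127,0)],25)
E
```

```text
[0.4039372  0.02998663 0.21129536] [ 0.64674404 -0.14202757 -0.75389182  1.98760577 -0.10121932  1.25926315
 -0.07546938]
chuck in side [302.89610631 173.43348239]
chuck in side [302.39579278 163.32576379]
chuck in side [302.01305568 155.57056974]
4
[{"travel": [-0.2, -0.9, 21.1], "dr": [0.0, -0.0, -0.1]}, {"travel": [-0.2, -0.9, 21.1], "dr": [0.0, -0.0, -0.1]}, {"travel": [-0.2, -0.9, 21.1], "dr": [0.0, -0.0, -0.1]}, {"travel": [-0.2, -0.9, 21.1], "dr": [0.0, -0.0, -0.1]}]
```

View pics/m2.png

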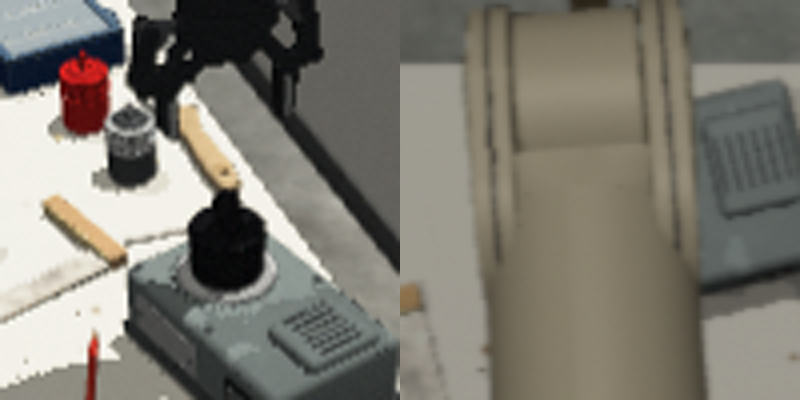

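The side view shows the jaws above the knob. The cap's column (327) and the chuck's column (302.7) both match the predictions. I'm descending and gripping.

Emit:
{"method": "servo_tool", "body": {"moves": [{"travel": [0,-3,22],"dr": [0,0,0]},{"travel": [0,0,22],"dr": [0,0,0]},{"travel": [0,0,22],"dr": [0,0,0]},{"travel": [0,0,20],"dr": [0,0,0]},{"travel": [0,0,0],"dr": [0,0,0]}]}}

```text
clock: 3.55
position: [0.4032, 0.0326, 0.1243]
ee_rot: [1.0, -0.003, -0.001, -0.0]
ft_force: [0.1, -0.6, 0.9]
grip_width: 1.002
```

Emit:
{"method": "servo_tool", "body": {"moves": [{"travel": [0,0,0],"dr": [0,0,0]},{"travel": [0,0,0],"dr": [0,0,0]},{"travel": [0,0,0],"dr": [0,0,0]},{"travel": [0,0,0],"dr": [0,0,0]},{"travel": [0,0,0],"dr": [0,0,0]},{"travel": [0,0,0],"dr": [0,0,0]},{"travel": [0,0,0],"dr": [0,0,0]},{"travel": [0,0,0],"dr": [0,0,0]}], "claw": 1, "squeeze": 40}}

```text
clock: 4.55
position: [0.4044, 0.0332, 0.1256]
ee_rot: [1.0, -0.002, 0.0, 0.0]
ft_force: [1.1, -1.0, 5.2]
grip_width: 0.244
```

Emit:
{"method": "servo_tool", "body": {"moves": [{"travel": [0,0,-8],"dr": [0,0,0]},{"travel": [0,0,-14],"dr": [0,0,0]},{"travel": [0,0,-16],"dr": [0,0,0]},{"travel": [0,0,-16],"dr": [0,0,0]},{"travel": [0,0,-16],"dr": [0,0,0]},{"travel": [0,0,0],"dr": [0,0,0]}]}}

```text
clock: 5.3
position: [0.4049, 0.0332, 0.1966]
ee_rot: [1.0, -0.002, 0.001, 0.0]
ft_force: [0.4, -0.3, -1.7]
grip_width: 0.247
```

```bash
python3 - <<'E'
from h import *
o=manip.get_obs();print(o['position'],o['joint_pos'])
rows([(.41,-.09,.195,-5),(.395,-.248,.15,-15),(.39,-.248,.06,-15)],32)
E
```

```text
[0.40489785 0.03322516 0.19664141] [ 0.64643567 -0.12620135 -0.76974183  2.00762563 -0.0923267   1.22381818
 -0.09274015]
13
[{"travel": [1.4, 30.8, 0.4], "dr": [0.0, -0.0, 1.2]}, {"travel": [2.1, 30.8, 0.4], "dr": [0.0, -0.0, 1.2]}, {"travel": [2.7, 30.7, 0.4], "dr": [0.0, -0.0, 1.2]}, {"travel": [3.3, 30.7, 0.4], "dr": [0.0, -0.0, 1.2]}, {"travel": [-0.2, 26.5, 7.5], "dr": [-0.0, -0.0, 1.7]}, {"travel": [0.6, 26.4, 7.5], "dr": [-0.0, -0.0, 1.7]}, {"travel": [1.3, 26.4, 7.5], "dr": [-0.0, -0.0, 1.7]}, {"travel": [2.1, 26.4, 7.5], "dr": [-0.0, -0.0, 1.7]}, {"travel": [2.9, 26.3, 7.5], "dr": [-0.0, -0.0, 1.7]}, {"travel": [3.6, 26.2, 7.5], "dr": [-0.0, -0.0, 1.7]}, {"travel": [-1.6, 0.4, 30.0], "dr": [0.0, 0.0, 0.0]}, {"travel": [-1.6, 0.4, 30.0], "dr": [0.0, 0.0, 0.0]}, {"travel": [-1.6, 0.4, 30.0], "dr": [0.0, 0.0, 0.0]}]
```

Emit:
{"method": "servo_tool", "body": {"moves": [{"travel": [2,31,0],"dr": [0,0,1.2]},{"travel": [2,31,0],"dr": [0,0,1.2]},{"travel": [3,31,0],"dr": [0,0,1.2]},{"travel": [3,31,0],"dr": [0,0,1.2]},{"travel": [0,26,4],"dr": [0,0,1.7]},{"travel": [1,26,4],"dr": [0,0,1.7]},{"travel": [1,26,8],"dr": [0,0,1.7]},{"travel": [2,26,10],"dr": [0,0,1.7]},{"travel": [3,26,10],"dr": [0,0,1.7]},{"travel": [3,26,10],"dr": [0,0,1.7]},{"travel": [-3,1,30],"dr": [0,0,0]},{"travel": [-2,0,30],"dr": [0,0,0]}]}}

```text
clock: 6.8
position: [0.3889, -0.2476, 0.0881]
ee_rot: [0.991, -0.134, 0.0, 0.0]
ft_force: [-0.5, -1.1, 0.1]
grip_width: 0.244
```

Emit:
{"method": "servo_tool", "body": {"moves": [{"travel": [0,0,20],"dr": [0,0,0]},{"travel": [0,0,8],"dr": [0,0,0]},{"travel": [0,0,0],"dr": [0,0,0]}]}}

```text
clock: 7.18
position: [0.3891, -0.2467, 0.0611]
ee_rot: [0.991, -0.133, -0.0, -0.0]
ft_force: [-0.4, -0.6, 0.5]
grip_width: 0.243
```

```bash
python3 - <<'E'
from h import *
o=manip.get_obs();print(o['position'],o['ft_force'],o['joint_pos'])
for n in("side","top"): print(proj(n,(*o['position'][:2],.02)))
a=manip.camera("top");b=manip.camera("side")
cv2.imwrite("pics/m3.png",np.hstack([cv2.resize(b[130:290,270:430],(400,400),interpolation=cv2.INTER_CUBIC),cv2.resize(a[130:230,255:355],(400,400),interpolation=cv2.INTER_CUBIC)]))
E
```

```text
[ 0.38907826 -0.24666503  0.06108057] [-0.39769523 -0.58685987  0.52157131] [ 0.89132763  0.1860886  -0.45361427  2.04642174  0.10095186  0.93054332
  0.11731516]
[358.39923875 269.38545443]
[401.94923094 190.50120451]
```

View pics/m3.png

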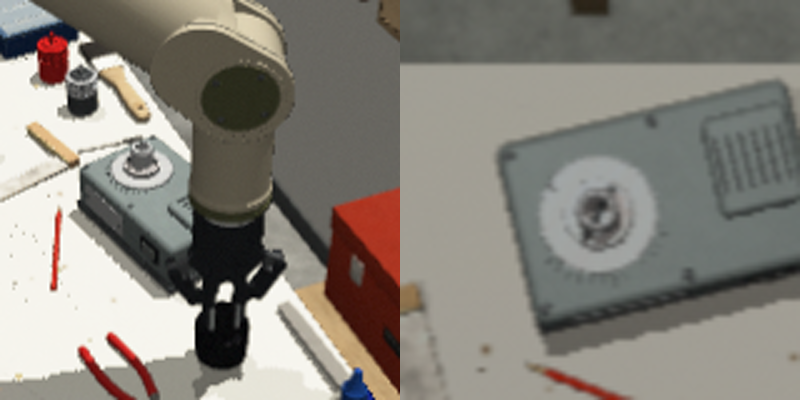

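The cap is held upright over clear bench, and the port is now open with the spigot at about top px (305,182.6). I'm lowering the cap.

Emit:
{"method": "servo_tool", "body": {"moves": [{"travel": [0,0,7],"dr": [0,0,0]},{"travel": [0,0,4],"dr": [0,0,0]},{"travel": [0,0,2],"dr": [0,0,0]},{"travel": [0,0,1.5],"dr": [0,0,0]},{"travel": [0,0,0],"dr": [0,0,0]},{"travel": [0,0,0],"dr": [0,0,0]}]}}

```text
clock: 8.02
position: [0.3892, -0.2464, 0.0469]
ee_rot: [0.991, -0.133, 0.0, 0.0]
ft_force: [-0.4, -0.3, -1.4]
grip_width: 0.245
```

```bash
python3 - <<'E'
from h import *
t=cv2.resize(manip.camera("top")[168:198,288:322],(680,600),interpolation=cv2.INTER_CUBIC)
t=cv2.convertScaleAbs(t,alpha=1.3); cv2.imwrite("pics/pin.png",t)
E
```

```text
(no output)
```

View pics/pin.png

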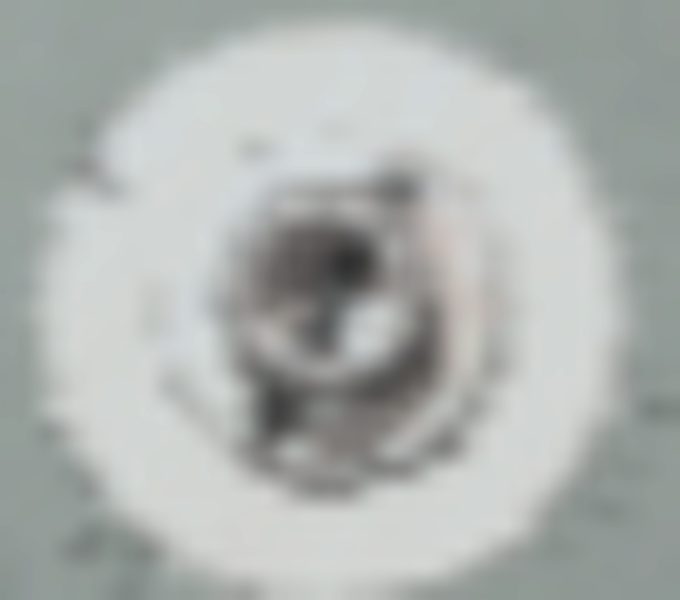

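The zoom shows the pin running from (270,410) to (400,185), a world bearing of about -30°. The ring centre is (332,303) and the spigot top is (328,290). I'm releasing the cap and retreating.

Emit:
{"method": "servo_tool", "body": {"moves": [{"travel": [0,0,0.5],"dr": [0,0,0]},{"travel": [0,0,0],"dr": [0,0,0]}]}}

```text
clock: 8.32
position: [0.3894, -0.2465, 0.0466]
ee_rot: [0.991, -0.133, 0.0, 0.0]
ft_force: [-0.8, 0.1, 3.9]
grip_width: 0.242
```

Emit:
{"method": "servo_tool", "body": {"moves": [{"travel": [0,0,0],"dr": [0,0,0]},{"travel": [0,0,0],"dr": [0,0,0]},{"travel": [0,0,0],"dr": [0,0,0]},{"travel": [0,0,0],"dr": [0,0,0]},{"travel": [0,0,-10],"dr": [0,0,0]},{"travel": [0,0,-30],"dr": [0,0,0]},{"travel": [0,0,-40],"dr": [0,0,0]},{"travel": [0,0,-40],"dr": [0,0,0]},{"travel": [0,0,-30],"dr": [0,0,0]},{"travel": [0,0,0],"dr": [0,0,0]}], "claw": 0}}

```text
clock: 9.57
position: [0.3904, -0.247, 0.1993]
ee_rot: [0.991, -0.133, 0.002, 0.001]
ft_force: [-0.0, 1.2, -0.4]
grip_width: 1.002
```

```bash
python3 - <<'E'
from h import *
o=manip.get_obs();print(o['position'],o['joint_pos'])
print("ring",onz("top",(304.1,182.65),.079),"spig",onz("top",(303.9,182.0),.115))
a=manip.camera("top");b=manip.camera("side")
cv2.imwrite("pics/m4.png",np.hstack([cv2.resize(b[220:320,310:410],(400,400),interpolation=cv2.INTER_CUBIC),cv2.resize(a[160:210,190:240],(400,400),interpolation=cv2.INTER_CUBIC)]))
rows([(.44,-.05,.235,-20),(.45,.15,.235,-35),(.413,.3015,.2,-40)],50)
E
```

```text
[ 0.39039211 -0.24700883  0.19928051] [ 0.92273437  0.01475977 -0.45755526  1.89926917  0.00804058  1.22408411
  0.1962674 ]
ring [0.40562913 0.03414037 0.079     ] spig [0.40372263 0.03375615 0.115     ]
14
[{"travel": [-0.5, -40.6, -7.7], "dr": [0.0, -0.0, 0.9]}, {"travel": [-1.2, -40.5, -7.7], "dr": [0.0, -0.0, 0.9]}, {"travel": [-1.8, -40.5, -7.7], "dr": [0.0, -0.0, 0.9]}, {"travel": [-2.5, -40.5, -7.7], "dr": [0.0, -0.0, 0.9]}, {"travel": [-3.2, -40.4, -7.7], "dr": [0.0, -0.0, 0.9]}, {"travel": [-11.8, -38.3, 0.0], "dr": [0.0, 0.0, 3.0]}, {"travel": [-13.8, -37.6, 0.0], "dr": [0.0, 0.0, 3.0]}, {"travel": [-15.7, -36.8, 0.0], "dr": [0.0, 0.0, 3.0]}, {"travel": [-17.6, -36.0, 0.0], "dr": [0.0, 0.0, 3.0]}, {"travel": [-19.5, -35.0, 0.0], "dr": [0.0, 0.0, 3.0]}, {"travel": [-29.3, -25.7, 8.7], "dr": [-0.0, -0.0, 1.2]}, {"travel": [-29.9, -25.1, 8.8], "dr": [-0.0, -0.0, 1.2]}, {"travel": [-30.4, -24.4, 8.8], "dr": [-0.0, -0.0, 1.2]}, {"travel": [-30.9, -23.7, 8.7], "dr": [-0.0, -0.0, 1.2]}]
```

View pics/m4.png

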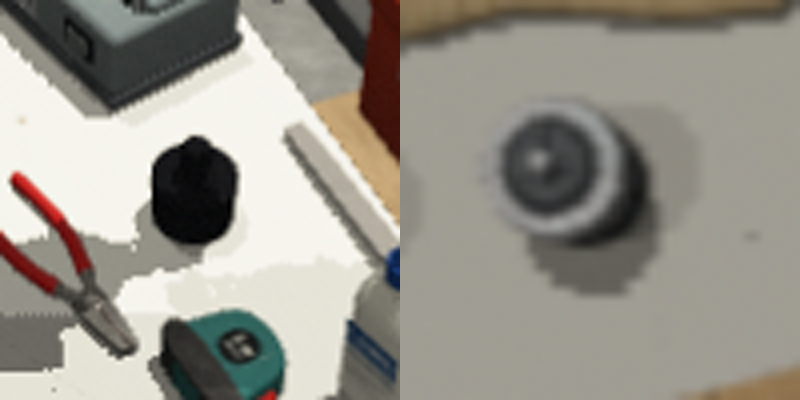

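The cap stands upright, knob up, in clear space. The chuck ring centre is reconfirmed at (209.2,180.8). I'm going to the chuck.

Emit:
{"method": "servo_tool", "body": {"moves": [{"travel": [0,-41,-8],"dr": [0,0,0.9]},{"travel": [-1,-41,-8],"dr": [0,0,0.9]},{"travel": [-2,-40,-8],"dr": [0,0,0.9]},{"travel": [-3,-40,-8],"dr": [0,0,0.9]},{"travel": [-3,-40,-8],"dr": [0,0,0.9]},{"travel": [-12,-38,0],"dr": [0,0,3]},{"travel": [-14,-38,0],"dr": [0,0,3]},{"travel": [-16,-37,0],"dr": [0,0,3]},{"travel": [-18,-36,0],"dr": [0,0,3]},{"travel": [-20,-35,0],"dr": [0,0,3]},{"travel": [-29,-26,0],"dr": [0,0,1.2]},{"travel": [-30,-25,0],"dr": [0,0,1.2]}]}}

```text
clock: 11.18
position: [0.4283, 0.2272, 0.2353]
ee_rot: [0.948, -0.319, -0.001, 0.0]
ft_force: [-0.1, -0.3, 0.6]
grip_width: 0.998
```

```bash
python3 - <<'E'
from h import *
o=manip.get_obs();print(o['position'],o['joint_pos'])
rows([(.413,.301,.15,-40),(.413,.301,.027,-40)],32)
E
```

```text
[0.42829022 0.22719083 0.23534877] [ 0.38474525  0.10604756 -1.00771254  1.77030735  0.0918198   1.31704772
 -1.29292589]
8
[{"travel": [-14.2, -12.4, 21.3], "dr": [0.0, 0.0, 0.7]}, {"travel": [-14.3, -12.2, 21.3], "dr": [0.0, 0.0, 0.7]}, {"travel": [-14.5, -12.0, 21.3], "dr": [0.0, 0.0, 0.7]}, {"travel": [-14.6, -11.9, 21.3], "dr": [0.0, 0.0, 0.7]}, {"travel": [0.0, -0.0, 30.8], "dr": [0.0, 0.0, 0.0]}, {"travel": [0.0, -0.0, 30.8], "dr": [0.0, 0.0, 0.0]}, {"travel": [0.0, -0.0, 30.8], "dr": [0.0, 0.0, 0.0]}, {"travel": [0.0, -0.0, 30.8], "dr": [0.0, 0.0, 0.0]}]
```

Emit:
{"method": "servo_tool", "body": {"moves": [{"travel": [-14,-12,21],"dr": [0,0,0.7]},{"travel": [-14,-12,21],"dr": [0,0,0.7]},{"travel": [-15,-12,21],"dr": [0,0,0.7]},{"travel": [-15,-12,21],"dr": [0,0,0.7]},{"travel": [0,0,31],"dr": [0,0,0]},{"travel": [0,0,31],"dr": [0,0,0]},{"travel": [0,0,31],"dr": [0,0,0]},{"travel": [0,0,31],"dr": [0,0,0]},{"travel": [0,0,0],"dr": [0,0,0]},{"travel": [0,0,0],"dr": [0,0,0]}]}}

```text
clock: 12.42
position: [0.4133, 0.3002, 0.029]
ee_rot: [0.94, -0.342, -0.0, -0.0]
ft_force: [-0.4, 0.5, -0.1]
grip_width: 1.001
```

Emit:
{"method": "servo_tool", "body": {"moves": [{"travel": [0,0,0],"dr": [0,0,0]},{"travel": [0,0,0],"dr": [0,0,0]},{"travel": [0,0,0],"dr": [0,0,0]},{"travel": [0,0,0],"dr": [0,0,0]},{"travel": [0,0,0],"dr": [0,0,0]},{"travel": [0,0,0],"dr": [0,0,0]},{"travel": [0,0,0],"dr": [0,0,0]},{"travel": [0,0,0],"dr": [0,0,0]}], "claw": 1, "squeeze": 60}}

```text
clock: 13.42
position: [0.4137, 0.3002, 0.0294]
ee_rot: [0.94, -0.342, 0.001, -0.0]
ft_force: [-2.6, -2.7, 9.8]
grip_width: 0.572
```

Emit:
{"method": "servo_tool", "body": {"moves": [{"travel": [0,0,-10],"dr": [0,0,0]},{"travel": [0,0,-25],"dr": [0,0,0]},{"travel": [0,0,-35],"dr": [0,0,0]},{"travel": [0,0,-35],"dr": [0,0,0]},{"travel": [0,0,-30],"dr": [0,0,0]},{"travel": [0,0,-10],"dr": [0,0,0]},{"travel": [0,0,0],"dr": [0,0,0]}], "squeeze": 90}}

```text
clock: 14.3
position: [0.4134, 0.2996, 0.1732]
ee_rot: [0.94, -0.342, 0.0, 0.0]
ft_force: [0.8, -0.3, -4.2]
grip_width: 0.563
```

```bash
python3 - <<'E'
from h import *
o=manip.get_obs();print(o['position'],o['joint_pos'],o['ft_force'],o['torque'])
rows([(.415,.16,.172,-40),(.4042,.0335,.165,-40)],32)
E
```

```text
[0.41337407 0.29961003 0.17317034] [ 0.1988002   0.26426252 -1.02982379  1.79556278  0.24167015  1.21712284
 -1.59823871] [ 0.7830519  -0.34156802 -4.20522798] [ 0.00394111 -0.00130532 -0.01274623]
9
[{"travel": [18.2, 21.2, 0.2], "dr": [-0.0, -0.0, 0.0]}, {"travel": [18.2, 21.2, 0.2], "dr": [-0.0, -0.0, 0.0]}, {"travel": [18.2, 21.2, 0.2], "dr": [-0.0, -0.0, 0.0]}, {"travel": [18.2, 21.2, 0.2], "dr": [-0.0, -0.0, 0.0]}, {"travel": [18.2, 21.2, 0.2], "dr": [-0.0, -0.0, 0.0]}, {"travel": [18.3, 26.0, 1.8], "dr": [-0.0, -0.0, 0.0]}, {"travel": [18.3, 26.0, 1.8], "dr": [-0.0, -0.0, 0.0]}, {"travel": [18.3, 26.0, 1.7], "dr": [-0.0, -0.0, 0.0]}, {"travel": [18.3, 26.0, 1.8], "dr": [-0.0, -0.0, 0.0]}]
```

Emit:
{"method": "servo_tool", "body": {"moves": [{"travel": [18,21,0],"dr": [0,0,0]},{"travel": [18,21,0],"dr": [0,0,0]},{"travel": [18,21,0],"dr": [0,0,0]},{"travel": [18,21,0],"dr": [0,0,0]},{"travel": [18,21,0],"dr": [0,0,0]},{"travel": [18,26,0],"dr": [0,0,0]},{"travel": [18,26,0],"dr": [0,0,0]},{"travel": [18,26,0],"dr": [0,0,0]},{"travel": [18,26,0],"dr": [0,0,0]},{"travel": [0,0,0],"dr": [0,0,0]},{"travel": [0,0,0],"dr": [0,0,0]}]}}

```text
clock: 15.68
position: [0.4028, 0.036, 0.1725]
ee_rot: [0.94, -0.342, -0.001, 0.0]
ft_force: [-0.6, 1.0, -3.4]
grip_width: 0.563
```

```bash
python3 - <<'E'
from h import *
o=manip.get_obs();print(o['position'],o['joint_pos'],o['ft_force'])
rows([(.4042,.0335,.147,-40)])
for p in((.4042,.0335,.115),(.4042,.0335,.14),(.4042,.0335,.22)): print(proj("side",p))
b=manip.camera("side")
cv2.imwrite("pics/m5.png",cv2.resize(b[150:210,296:356],(600,600),interpolation=cv2.INTER_CUBIC))
E
```

```text
[0.40275681 0.03602815 0.17251153] [ 0.6795809  -0.10112691 -0.81982347  2.04061559 -0.08075327  1.17250454
 -0.80349132] [-0.64807929  0.95857165 -3.36713875]
1
[{"travel": [2.8, 1.0, 25.5], "dr": [0.0, 0.1, 0.0]}]
[326.6013577  188.60529142]
[326.54544176 182.3943144 ]
[326.35693046 161.57273032]
```

View pics/m5.png

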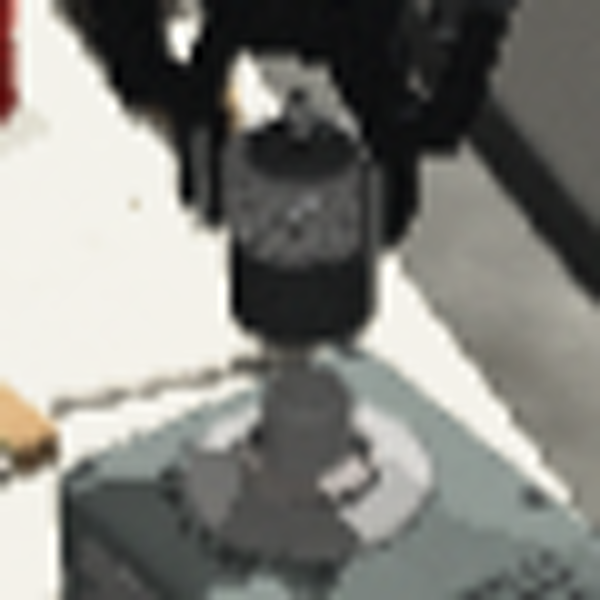

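The side view shows the chuck hanging upright with its axis at col 303. The spigot is at col 308, about 1.5 mm to the right, which agrees with the computed correction. I'm correcting and descending in steps.

Emit:
{"method": "servo_tool", "body": {"moves": [{"travel": [3,1,10],"dr": [0,0,0]},{"travel": [0,0,10],"dr": [0,0,0]},{"travel": [0,0,0],"dr": [0,0,0]},{"travel": [0,0,0],"dr": [0,0,0]}]}}

```text
clock: 16.23
position: [0.4049, 0.0331, 0.1533]
ee_rot: [0.94, -0.342, -0.0, -0.0]
ft_force: [0.3, -0.6, -2.9]
grip_width: 0.559
```

Emit:
{"method": "servo_tool", "body": {"moves": [{"travel": [0,0,4],"dr": [0,0,0]},{"travel": [0,0,4],"dr": [0,0,0]},{"travel": [0,0,3],"dr": [0,0,0]},{"travel": [0,0,0],"dr": [0,0,0]}]}}

```text
clock: 16.73
position: [0.4045, 0.0328, 0.142]
ee_rot: [0.94, -0.342, -0.0, 0.0]
ft_force: [-0.7, -0.6, -2.9]
grip_width: 0.56
```

Rim is about 2 mm below the spigot top with no contact force. Continuing.

Emit:
{"method": "servo_tool", "body": {"moves": [{"travel": [0,0,3],"dr": [0,0,0]},{"travel": [0,0,3],"dr": [0,0,0]},{"travel": [0,0,0],"dr": [0,0,0]}]}}

```text
clock: 17.1
position: [0.4036, 0.0322, 0.1355]
ee_rot: [0.94, -0.342, -0.001, 0.001]
ft_force: [-4.2, -3.2, -4.3]
grip_width: 0.562
```

Emit:
{"method": "servo_tool", "body": {"moves": [{"travel": [0,0,3],"dr": [0,0,0]},{"travel": [0,0,3],"dr": [0,0,0]},{"travel": [0,0,2],"dr": [0,0,0]},{"travel": [0,0,0],"dr": [0,0,0]}]}}

```text
clock: 17.6
position: [0.4035, 0.0321, 0.1276]
ee_rot: [0.94, -0.342, -0.001, 0.001]
ft_force: [-5.3, -2.8, -1.1]
grip_width: 0.558
```

Emit:
{"method": "servo_tool", "body": {"moves": [{"travel": [-0.4,0.9,0],"dr": [0,0,0]},{"travel": [0,0,2],"dr": [0,0,0]},{"travel": [0,0,1.5],"dr": [0,0,0]},{"travel": [0,0,0],"dr": [0,0,0]}]}}

```text
clock: 18.1
position: [0.4036, 0.0321, 0.1252]
ee_rot: [0.94, -0.342, -0.0, 0.001]
ft_force: [-8.3, -3.0, 9.4]
grip_width: 0.558
```

Emit:
{"method": "servo_tool", "body": {"moves": [{"travel": [-0.6,0.8,0],"dr": [0,0,0]},{"travel": [0,0,0.5],"dr": [0,0,-3]},{"travel": [0,0,0],"dr": [0,0,-3]},{"travel": [0,0,0],"dr": [0,0,-3]},{"travel": [0,0,0],"dr": [0,0,-3]},{"travel": [0,0,0],"dr": [0,0,0]}]}}

```text
clock: 18.85
position: [0.4036, 0.0321, 0.1251]
ee_rot: [0.97, -0.241, 0.001, 0.0]
ft_force: [-6.3, -2.6, 9.4]
grip_width: 0.561
```

```bash
python3 - <<'E'
from workcell import manip
o=manip.get_obs();print(o['position'],o['joint_pos'],o['ft_force'],o['torque'])
E
```

```text
[0.4036113  0.03209316 0.12511296] [ 0.66915332 -0.02841069 -0.8337667   2.09923641 -0.02307702  1.0606558
 -0.64050652] [-6.31340157 -2.63906671  9.43822543] [-0.69020289  1.2228232   0.12653763]
```

Emit:
{"method": "servo_tool", "body": {"moves": [{"travel": [-0.6,0.4,0],"dr": [0,0,-3]},{"travel": [0,0,0],"dr": [0,0,-3]},{"travel": [0,0,0],"dr": [0,0,-3]},{"travel": [0,0,0],"dr": [0,0,-3]},{"travel": [0,0,0],"dr": [0,0,0]}]}}

```text
clock: 19.48
position: [0.4035, 0.0316, 0.1252]
ee_rot: [0.99, -0.139, 0.001, 0.0]
ft_force: [-2.1, -4.3, 5.5]
grip_width: 0.561
```

Emit:
{"method": "servo_tool", "body": {"moves": [{"travel": [0,0,0],"dr": [0,0,-3]},{"travel": [0,0,0],"dr": [0,0,-3]},{"travel": [0,0,0],"dr": [0,0,-3]},{"travel": [0,0,0],"dr": [0,0,0]}]}}

```text
clock: 19.98
position: [0.404, 0.0314, 0.1253]
ee_rot: [0.998, -0.061, 0.002, 0.0]
ft_force: [1.6, -4.9, 3.2]
grip_width: 0.561
```

```bash
python3 - <<'E'
from workcell import manip
o=manip.get_obs();print(o['position'],o['joint_pos'],o['ft_force'],o['torque'])
E
```

```text
[0.40400694 0.03137781 0.12526022] [ 0.66173826 -0.0306294  -0.82481942  2.10062138 -0.02376526  1.05840202
 -0.27269687] [ 1.56825143 -4.90477175  3.23029325] [-1.35231574 -0.27244767 -0.00718627]
```

Emit:
{"method": "servo_tool", "body": {"moves": [{"travel": [0,0.8,0.7],"dr": [0,0,-3]},{"travel": [0,0,0],"dr": [0,0,-3]},{"travel": [0,0,0],"dr": [0,0,-3]},{"travel": [0,0,0],"dr": [0,0,0]}]}}

```text
clock: 20.48
position: [0.4047, 0.0313, 0.125]
ee_rot: [1.0, 0.018, 0.003, 0.0]
ft_force: [4.9, -2.4, 5.9]
grip_width: 0.562
```

Emit:
{"method": "servo_tool", "body": {"moves": [{"travel": [0,0,0],"dr": [0,0,-3]},{"travel": [0,0,0],"dr": [0,0,-3]},{"travel": [0,0,0],"dr": [0,0,-3]},{"travel": [0,0,0],"dr": [0,0,0]}]}}

```text
clock: 20.98
position: [0.4049, 0.0308, 0.1246]
ee_rot: [0.995, 0.096, 0.003, 0.001]
ft_force: [9.3, -4.3, -1.8]
grip_width: 0.564
```

```bash
python3 - <<'E'
from workcell import manip
o=manip.get_obs();print(o['position'],o['joint_pos'],o['ft_force'],o['torque'])
E
```

```text
[0.40489596 0.03082739 0.12463069] [ 0.65561352 -0.02973683 -0.81748593  2.10163029 -0.02321429  1.05440897
  0.04119566] [ 9.27476266 -4.25182511 -1.84584942] [-1.15561373 -2.21190623 -0.13810449]
```

Down-force has vanished and z has dropped slightly, so the slots may be starting over the pin. I'm centring and pressing to test.

Emit:
{"method": "servo_tool", "body": {"moves": [{"travel": [0.8,0.6,0],"dr": [0,0,0]},{"travel": [0,0,1],"dr": [0,0,0]},{"travel": [0,0,1],"dr": [0,0,0]},{"travel": [0,0,0],"dr": [0,0,0]}]}}

```text
clock: 21.48
position: [0.4051, 0.0311, 0.1224]
ee_rot: [0.995, 0.096, 0.002, 0.0]
ft_force: [7.2, -1.7, -0.4]
grip_width: 0.563
```

```bash
python3 - <<'E'
from workcell import manip
o=manip.get_obs();print(o['position'],o['ft_force'],o['torque'])
E
```

```text
[0.40511931 0.03106379 0.12242753] [ 7.23730555 -1.74555551 -0.43745216] [-5.27910882e-01 -1.56850545e+00 -9.39884668e-04]
```

It dropped 2.8 mm without resistance, so the slots are over the pin. Turning 2° more toward the slot centre and going down to the seat.

Emit:
{"method": "servo_tool", "body": {"moves": [{"travel": [0.7,0,0],"dr": [0,0,-2]},{"travel": [0,0,2],"dr": [0,0,0]},{"travel": [0,0,2],"dr": [0,0,0]},{"travel": [0,0,2],"dr": [0,0,0]},{"travel": [0,0,0],"dr": [0,0,0]}]}}

```text
clock: 22.1
position: [0.4054, 0.0309, 0.1163]
ee_rot: [0.994, 0.113, 0.002, 0.0]
ft_force: [5.4, -3.8, 1.7]
grip_width: 0.562
```

Emit:
{"method": "servo_tool", "body": {"moves": [{"travel": [0,0,2],"dr": [0,0,0]},{"travel": [0,0,2],"dr": [0,0,0]},{"travel": [0,0,0],"dr": [0,0,0]}]}}

```text
clock: 22.48
position: [0.4055, 0.0308, 0.1126]
ee_rot: [0.994, 0.113, 0.002, 0.0]
ft_force: [3.9, -4.6, 5.8]
grip_width: 0.565
```

```bash
python3 - <<'E'
from workcell import manip
o=manip.get_obs();print(o['position'],o['ft_force'],o['torque'])
E
```

```text
[0.40550325 0.03080267 0.11260892] [ 3.86072568 -4.6214108   5.81396628] [-0.90127184 -0.68041098  0.01736114]
```

Emit:
{"method": "servo_tool", "body": {"moves": [{"travel": [0.3,0.4,1.2],"dr": [0,0,0]},{"travel": [0,0,1],"dr": [0,0,0]},{"travel": [0,0,0],"dr": [0,0,0]},{"travel": [0,0,0],"dr": [0,0,0]}]}}

```text
clock: 22.98
position: [0.4056, 0.0307, 0.1114]
ee_rot: [0.994, 0.113, 0.001, 0.001]
ft_force: [-7.0, -3.4, 28.5]
grip_width: 0.559
```

Emit:
{"method": "servo_tool", "body": {"moves": [{"travel": [0,0,0.8],"dr": [0,0,0]},{"travel": [0,0,0],"dr": [0,0,0]},{"travel": [0,0,0],"dr": [0,0,0]}]}}

```text
clock: 23.35
position: [0.4056, 0.0307, 0.1114]
ee_rot: [0.994, 0.113, 0.001, 0.001]
ft_force: [-13.6, -4.3, 40.8]
grip_width: 0.557
```

The chuck has bottomed at z 0.1114, exactly the predicted home height. I'm easing off the excess push and checking.

Emit:
{"method": "servo_tool", "body": {"moves": [{"travel": [-0.3,0,-0.7],"dr": [0,0,0]},{"travel": [0,0,0],"dr": [0,0,0]},{"travel": [0,0,0],"dr": [0,0,0]},{"travel": [0,0,0],"dr": [0,0,0]},{"travel": [0,0,0],"dr": [0,0,0]},{"travel": [0,0,0],"dr": [0,0,0]}]}}

```text
clock: 24.1
position: [0.4056, 0.0307, 0.1115]
ee_rot: [0.994, 0.113, 0.001, 0.001]
ft_force: [-5.1, -3.3, 26.8]
grip_width: 0.558
```

```bash
python3 - <<'E'
from h import *
o=manip.get_obs();print(o['position'],o['ft_force'],o['torque'])
b=manip.camera("side")
cv2.imwrite("pics/m6.png",cv2.resize(b[140:300,280:440],(640,600),interpolation=cv2.INTER_CUBIC))
E
```

```text
[0.40562298 0.03069793 0.11146669] [-5.12272823 -3.33471974 26.82298577] [-0.607943    1.4743544   0.00833858]
```

View pics/m6.png

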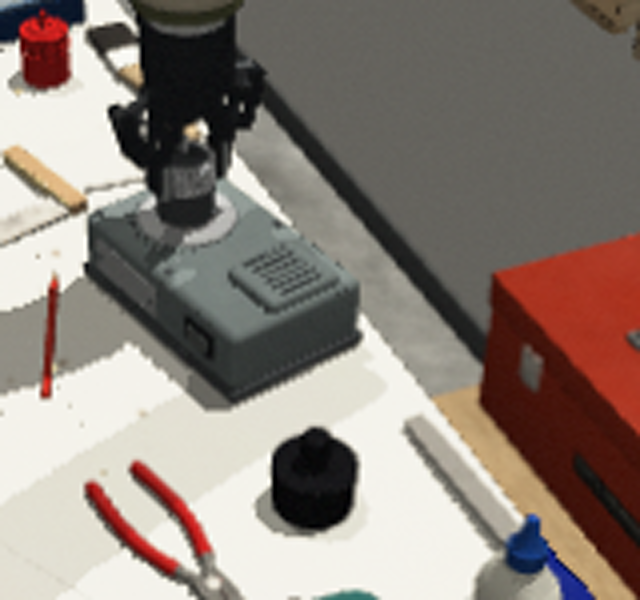

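The chuck at (188,185) sits down on the port's ring, still gripped. The cap at (314,480) stands upright, knob up, and the pliers and other things are undisturbed. Handing in.

```bash
python3 -c "
from workcell import manip
print(manip.hand_in()); print(manip.get_obs()['position'],manip.get_obs()['ft_force'])"
```

```text
the job is handed in; nothing more can be done
None
the job is handed in; nothing more can be done
```

The job is done and handed in at about 24 s on the robot's clock. I lifted the dust cap off by its knob and stood it on the clear bench between the sharpener and the tape measure. Then I put the steel chuck over the port and turned it about 53° anticlockwise until it dropped over the pin. I pushed it fully home and handed in while still holding it there.

**Last checks:**
- **Chuck height:** the tool stopped at z 0.1114–0.1115 m, which matches the predicted home height of 0.1112–0.1114 m.
- **Push:** the force rose steeply as the bore bottomed, briefly reaching 40.8 N upward at the wrist. I eased it to about 27 N, still well above the 10 N spring.
- **Picture:** the last side view shows the cap upright with its knob up, and nothing disturbed among the things in frame. The drill bit was out of frame and the tape measure almost entirely, so neither was checked.

**Not confirmed:** a side force of about 6 N remained on the chuck at the end, from a slight off-centre fit. I inferred the seat travel from height and force and could not see it directly.

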